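Open the hardener tin's push-and-turn safety cap

ROBOT

A 6-joint arm with a two-finger parallel gripper is mounted at the origin on the work surface. World frame = base frame: x ahead of the robot, y to its left, z up, the work surface at z = 0. Lengths are in mm, angles in rad, forces in N, time in s.
With the tool pointing down it reaches from about 350 to 975 mm from the base axis. Payload 7.1 kg.
Tool frame: the origin (TCP) lies at the very end of the fingers, on their centre line; the grasp point (between the pads) lies 19 mm behind it; z points along the fingers, y is the direction in which the jaws open and shut (so a half turn about z gives the same grasp; the last joint's range is limited). The gripper opens to 88 mm and grips with 3 to 60 N. Pads are 20 mm wide; open, the fingers measure 115 mm over their backs; the gripper's body (75 mm by 178 mm) begins 61 mm behind the grasp point.
Start: joints at [1.164, 0.423, 1.63, -0, 1.089, -0.019], TCP at [236.313, 578.585, 222.675] pointing down, gripper open.
Joint ranges: [-3, 3], [-0.9, 2.11], [0.09, 2.58], [-1.31, 4.45], [0.11, 2.69], [-2.54, 2.54]. Speed limits (rad/s): [2.39, 2.39, 3.01, 3.14, 3.14, 3.14].

INTERFACE

Orientations are given as a rotation vector (axis times angle).
In Python, from workcell import * gives the robot as it stands.
- The arm moves only by the tool play_rows, never from a script. Its argument "plan" is text: rows parted by semicolons, each of 7 numbers parted by spaces: the finger opening in cm, from 0 to 8.78, then the shift along the tool's x, y, z in cm, then the turn, a rotation vector about the tool's x, y, z in degrees. A call has 1 to 20 rows; each row shifts and turns the commanded pose from where the row before left it, along the tool's axes as they then stand; what a row does not reach is not made up. A row lasts 1/8 s, in which the tool goes at most 62.5 mm and 10.7 degrees, less where a joint would pass 70% of its speed; a pose out of reach is approached as far as the arm can. A call is refused whole if a number of a shift passes 6.25 or a number of a turn 10.7, either way. A call with a gripper value outside its range is refused whole. The fingers move at their own pace and stop on an object; the grip force is fixed at half the most. Time passes only in rows, so rows that do not move let the fingers close. It gives the time, the measured TCP pose, the force and the opening at its end, in the units of the state.
- get_obs(): the state, without advancing time (a new reading comes with each control period).
- get_image(name): name is "scene" or "top"; returns a dict with "pixels" (420x560x3 uint8, red, green, blue), "range_z" (420x560 float32, mm along the optical axis (not along the pixel's ray), 0 where there is no reading), "fx", "fy", "cx", "cy" (pixels), "eye" and "attitude" of the camera in the world. Camera axes: x right, y down, z forward; pixel columns grow to the right and rows downward; lengths in mm; the calibration is good to about 2 mm. A picture is of the moment at which its call begins.
- close_job(): hands the job in, once; it reports no verdict.
The state is a dict: "t": time; "qpos": joint angles; "qvel": joint speeds; "joint_torque": joint torques, N m; "ee_pos": TCP position; "orientation": TCP orientation; "ft_force": force on the tool from outside, world axes, zero at the start; "moment": the same for the moment, N m; "width": finger opening in mm.
Only numpy, scipy, OpenCV 4.12 (cv2) and the standard library are available. Lean on these libraries where they do the work, as an engineer would, in place of code of your own. Each camera call takes 0.05 s, during which the arm holds its last target. There are 200 camera calls.

TASK

Open the tin of wood hardener: push its red safety cap down against the spring until it bottoms, turn it anticlockwise, held down, until it meets its stop, then lift it straight off and set it in the steel tray, bar side up. Feel your way: the neck is thin, so never force the cap or press it with more than about 30 N, and set the cap down rather than dropping it. Leave the jar, glue bottle, sanding block and brush where they are.

Things in the scene. Friction and masses are not known exactly. Their poses are not given: they have to be found in the camera images.
- tin: Green round tin, 92 mm across with a paper band, 99 mm to the top of its shoulder, fixed in a square wooden block (126 mm square, 34 mm high) screwed to the bench. Origin: centre of its underside, on the bench; z up along the axis of tin and neck. The neck is thin: more than 30 N between cap and tin, all contacts added up, spoils it; pressing with 12 N while twisting with 0.2 N m is safe.
- tin_neck (a point): Point on the tin's axis 126 mm above the bench, inside the cap; axes as the tin's. Two tabs in the cap sit in notches under the neck's lugs: it neither turns nor lifts. Push it past the notch teeth, 3 to 15 mm down (hidden, differs from tin to tin), turn it anticlockwise from above, held down, to a springy stop 50 to 85 degrees on (differs too; 0.05 N m, rising 2.5 N m per rad). It lifts only on it.
- tin_spring (a point): Point on the tin's axis 138 mm above the bench, under the cap's top, where a white sprung disc pushes the cap up: about 3 N when locked and 0.35 N more per mm pressed. 1.5 mm beyond the teeth the cap meets a hard stop; up to there the spring asks for at most 9 N, so 11 to 15 N means that it is on the stop. On the turning stop it lifts straight off, clear of the neck after rising 50 mm.
- cap: Red safety cap, 70 g, locked on the tin at first: round skirt 58 mm across, 31.5 mm high with a flat top, and on it a grip bar 50 mm long, 12 mm thick, 28 mm high (31.5 to 59.5 mm above the origin) along the cap's x axis, white mark on its +x half. Origin: centre of the skirt's underside, 120 mm above the bench when locked; z up. Its x axis is along the tin's (within 0.04 rad) when locked.
- cap_bar (a point): Middle of the top edge of the cap's grip bar, on the cap's axis, 59.5 mm above the cap's origin; axes as the cap's.
- tray: Loose open steel tray, 150 mm (its x) by 120 mm (its y), walls 5 mm thick and 18 mm high, floor 5 mm thick, 0.6 kg. Origin: centre of its underside; z up.
- screw_jar: Bystander: glass jar with a brass lid, 48 mm across, 62 mm high. Origin: centre of its underside.
- glue_bottle: Bystander: yellow glue bottle with an orange cap, 56 mm across, 160 mm high. Origin: centre of its underside.
- sanding_block: Bystander: cork sanding block 100 x 62 x 30 mm. Origin: centre of its underside.
- brush: Bystander: brush lying on the bench beyond the work. Origin: on its underside.
There are look-alikes about, which are no part of the job. What is meant by the cap is not purple, and is the smaller of those in its own colour. Several things have the shape of the tray; the one meant has the colours described above.

How it is judged (in metres and radians):
On the way, in this order (a step that is already met when the one before it is completed fails the run):
1. the cap is pushed down at least 2 mm on its neck (z of cap in the frame of tin below 0.118 m and horizontal distance between cap and tin below 0.01 m and angle between the x axis of cap and the x axis of tin, either way round below 0.3 rad), for 0.05 s.
2. the cap, still on the neck, is turned at least 43 degrees from its locked place (angle between the x axis of cap and the x axis of tin, either way round above 0.75 rad and z of cap in the frame of tin below 0.126 m and horizontal distance between cap and tin below 0.01 m), for 0.05 s.
At the end, for the whole second after the job is handed in: The cap lies flat on the floor of the tray (origin within 55 mm of the tray's centre and less than 10 mm above the tray's underside), bar side up within 0.1 rad, released and at rest; the tray stands flat on the bench (horizontal distance between cap and tray below 0.055 m and z of cap in the frame of tray below 0.01 m and angle between each of cap, tray's own z axis and vertical below 0.1 rad and linear speed of each of cap, tray below 0.02 m/s and height (world z) of tray below 0.01 m); the robot touches nothing.
It fails at once if cap and tin are forced against each other with more than 30 N (contact force between cap and tin above 30 N).
It fails at once if the cap, off the tin, is let go more than 30 mm above the tray (contact force between the fingers and cap below 0.05 N and contact force between cap and tin below 0.05 N and z of cap in the frame of tray above 0.035 m and horizontal distance between cap and tin above 0.06 m).
It fails at once if the jar, glue bottle, sanding block or brush is moved more than 20 mm (distance of any of screw_jar, glue_bottle, sanding_block, brush from where it was at the start of the episode above 0.02 m).
It also fails if it takes over 72 s, if anything falls off the work surface, if the arm or the gripper's body presses on something with over 40 N, if the wrist force passes 120 N, or if a joint passes its speed limit or range.

## Working session

There is one attempt and no reset: what is moved stays moved. The work goes in short steps, Python scripts to look and compute and a tool call to move; the robot and the scene stay as the last step left them, time stands still between calls to the robot, and variables do not carry over. Pictures are saved under pics/ and viewed, about 8 in all and at most 12, crops included, and the job is handed in when it is done.

Besides the shell and the picture viewer there is one more tool, called after ">>>" in YAML: its name, and indented under it one key for each argument. play_rows: Moves the arm, as the interface text tells. Its arguments: {"type":"object","properties":{"plan":{"type":"string"}},"required":["plan"]}

```bash
ls; mkdir -p pics
cat > h.py <<'E'
from workcell import *
import numpy as np, cv2
from scipy.spatial.transform import Rotation as R
def snap(n,f):
    im=get_image(n); cv2.imwrite('pics/'+f+'.png',im['pixels'][...,::-1]); np.savez('pics/'+f+'.npz',**{k:np.array(v) for k,v in im.items()}); return im
def att(a):
    a=np.array(a,float)
    return a if a.shape==(3,3) else (R.from_rotvec(a).as_matrix() if a.size==3 else R.from_quat(a).as_matrix())
def cloud(im):
    z=np.array(im['range_z'],float); v,u=np.mgrid[:z.shape[0],:z.shape[1]]
    P=np.stack([(u-im['cx'])/im['fx']*z,(v-im['cy'])/im['fy']*z,z],-1)
    P=P@att(im['attitude']).T+np.array(im['eye']); P[z==0]=np.nan; return P
E
python3 - <<'E'
from h import *
print(get_obs())
a=snap('scene','s0');b=snap('top','t0')
for i in(a,b):print(i['eye'],i['attitude'],i['fx'],i['cx'],i['cy']); P=cloud(i); print(P[::80,::100].round().tolist())
E
```

```text
pics
{'t': 0.0, 'qpos': array([ 1.16397527e+00,  4.23801246e-01,  1.63068977e+00, -1.05864231e-05,
        1.08858935e+00, -1.90048325e-02]), 'qvel': array([-0.00049755,  0.00201025, -0.00015532,  0.00096215,  0.00016233,
       -0.00042494]), 'joint_torque': array([ 3.84938903e-03, -5.44600439e+01, -2.73683435e+01,  6.45741122e-02,
        2.25969264e-02, -7.75971262e-05]), 'ee_pos': array([236.11778176, 578.08554737, 221.92650645]), 'orientation': array([-6.05303351e-01, -3.08241618e+00,  2.28700892e-03]), 'ft_force': array([ 0.201684  ,  0.33067575, -0.6154885 ]), 'moment': array([-0.04034573, -0.01000502,  0.00340423]), 'width': 87.57550118506676}
[1012.78020942 -695.29338716  691.60022766] [-2.09218144 -0.63012901  0.32643455] 400.5557909972405 274.1175683685563 206.7025357550021
[[[-610.0, 68.0, 503.0], [-62.0, 69.0, 541.0], [-1271.0, 1778.0, 290.0], [293.0, 552.0, 520.0], [232.0, 1767.0, 397.0], [730.0, 1771.0, 432.0]], [[-610.0, -24.0, 253.0], [42.0, -56.0, 371.0], [-630.0, 1025.0, -8.0], [264.0, 624.0, 241.0], [311.0, 1769.0, -32.0], [840.0, 1784.0, 54.0]], [[-1543.0, 200.0,
[... 798 characters left out ...]
[1656.0, -969.0, -760.0]], [[1330.0, 1246.0, -759.0], [1319.0, 797.0, -754.0], [1310.0, 357.0, -755.0], [1302.0, -80.0, -759.0], [971.0, -337.0, 3.0], [965.0, -612.0, 2.0]], [[763.0, 777.0, -3.0], [758.0, 496.0, -0.0], [752.0, 218.0, 3.0], [748.0, -56.0, 1.0], [743.0, -327.0, 2.0], [739.0, -596.0, 1.0]], [[539.0, 756.0, 6.0], [519.0, 425.0, 165.0], [532.0, 214.0, 9.0], [529.0, -52.0, 4.0], [526.0, -318.0, -3.0], [522.0, -578.0, 5.0]], [[327.0, 744.0, 2.0], [324.0, 478.0, -0.0], [322.0, 213.0, 5.0], [320.0, -48.0, 0.0], [317.0, -307.0, 4.0], [315.0, -563.0, 5.0]], [[125.0, 728.0, 6.0], [122.0, 470.0, -1.0], [121.0, 211.0, 2.0], [120.0, -45.0, 2.0], [118.0, -299.0, 0.0], [118.0, -548.0, 6.0]]]
```

View pics/s0.png

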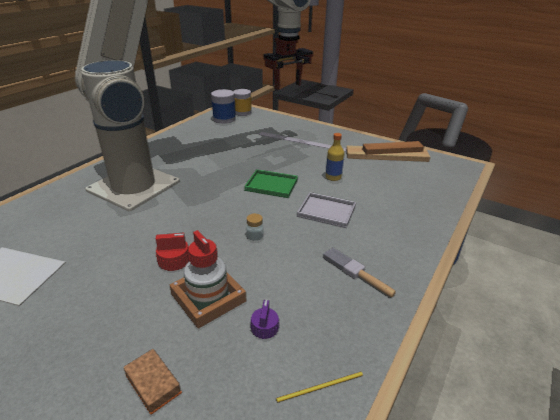

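View pics/t0.png

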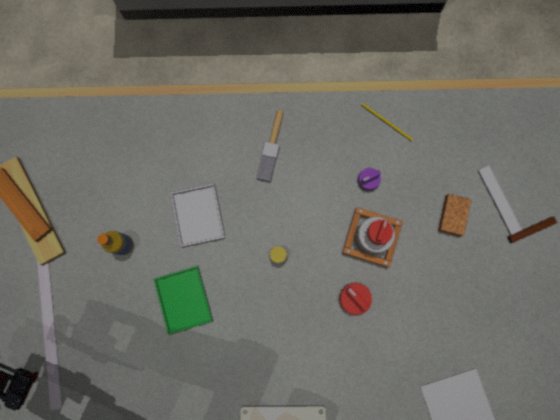

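The scene picture shows the red cap on the tin at about (203,250), a larger red cap on the bench at (172,252), the steel tray at (327,209) and a green look-alike tray at (271,183). In the top picture the cap is at (379,232) and the steel tray at (199,215).

```bash
cat >> h.py <<'E'
def load(f):
    d=np.load('pics/'+f+'.npz'); return {k:d[k] for k in d.files}
def rect(p): return cv2.minAreaRect(p[:,:2].astype(np.float32))
E
python3 - <<'E'
from h import *
for f,(u0,u1,v0,v1) in (('t0',(340,410,205,270)),('s0',(160,250,220,325))):
    im=load(f);P=cloud(im);hsv=cv2.cvtColor(im['pixels'],cv2.COLOR_RGB2HSV).astype(int)
    red=((hsv[...,0]<6)|(hsv[...,0]>174))&(hsv[...,1]>170)&(hsv[...,2]>90)
    m=np.zeros(red.shape,bool);m[v0:v1,u0:u1]=1
    C=P[m]; r=red[m]
    d=C[np.isfinite(C[:,2])]
    ref=np.nanmedian(P[m&red&(P[...,2]>140)],0); print(f,'ref',ref)
    near=np.hypot(*(C[:,:2]-ref[:2]).T)<60
    for lo,hi in((170,190),(145,158),(92,104),(27,40)):
        s=C[(C[:,2]>lo)&(C[:,2]<hi)&(near if lo>50 else True)&(r if lo>120 else True)]
        if len(s)>4: print(lo,len(s),'med',s.mean(0).round(1),'rect',[np.round(x,1) for x in rect(s)])
im=load('t0');P=cloud(im);hsv=cv2.cvtColor(im['pixels'],cv2.COLOR_RGB2HSV).astype(int)
for n,(u0,u1,v0,v1) in dict(tray=(165,232,178,254),tray_in=(165,232,178,254)).items():
    s=P[v0:v1,u0:u1].reshape(-1,3); px=im['pixels'][v0:v1,u0:u1].astype(int).reshape(-1,3)
    k=(s[:,2]>11)&(s[:,2]<26) if n=='tray' else px.min(1)>150
    k=k.reshape(v1-v0,-1).astype(np.uint8)
    k=cv2.morphologyEx(k,cv2.MORPH_OPEN,np.ones((2,2),np.uint8)).ravel()>0
    print(n,k.sum(),s[k].mean(0).round(1),rect(s[k]))
E
```

```text
t0 ref [ 529.82301982 -235.49261292  153.35265329]
170 70 med [ 524.2 -237.1  179.5] rect [array([ 527.6, -238.1]), array([11.9, 38.1]), np.float64(70.3)]
145 227 med [ 531.5 -237.1  152.3] rect [array([ 530.2, -237.5]), array([50. , 48.2]), np.float64(57.8)]
92 409 med [ 526.8 -230.4   95.6] rect [array([ 533. , -240.5]), array([87.4, 87.6]), np.float64(71.5)]
27 958 med [ 528.7 -236.5   34.3] rect [array([ 533.1, -240.9]), array([126.9, 126.5]), np.float64(71.7)]
s0 ref [ 538.36058735 -246.17057261  152.8344229 ]
170 58 med [ 534.8 -239.2  180. ] rect [array([ 537., -240.]), array([10.8, 47.1]), np.float64(73.6)]
145 213 med [ 538.6 -245.7  152.5] rect [array([ 538.7, -241.5]), array([54.2, 48.3]), np.float64(47.8)]
92 625 med [ 547.1 -248.8   96.4] rect [array([ 541.1, -243.2]), array([88. , 73.6]), np.float64(48.4)]
27 1200 med [ 539.4 -251.6   33.9] rect [array([ 522.3, -165.2]), array([258.3, 220.1]), np.float64(66.5)]
tray 396 [nan nan nan] ((597.8602905273438, 219.06591796875), (148.2828826904297, 119.60133361816406), 11.706306457519531)
tray_in 0 [nan nan nan] ((0.0, 0.0), (0.0, 0.0), 0.0)<stdin>:19: RuntimeWarning: Mean of empty slice.
  ret = um.true_divide(
```

Run:
```python
from h import *
a=load('t0')['pixels'][195:275,335:420,::-1]; b=load('s0')['pixels'][225:325,160:250,::-1]
f=lambda x:cv2.resize(x,(400,400),interpolation=cv2.INTER_CUBIC)
cv2.imwrite('pics/c0.png',np.hstack([f(a),f(b)]))
```

```text
(no output)
```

View pics/c0.png

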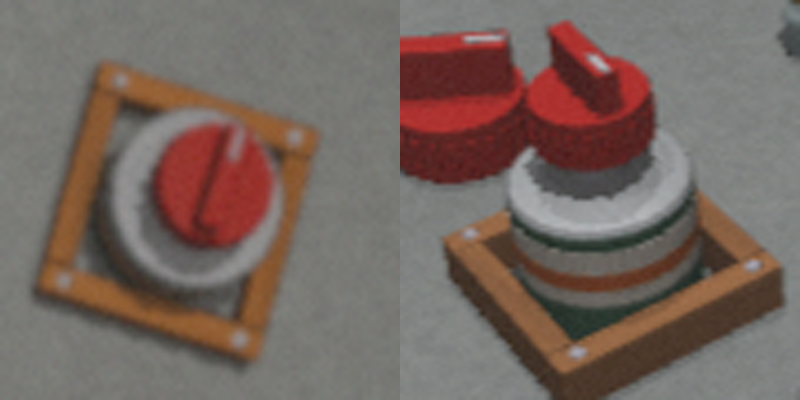

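The crop confirms the cap's bar on the tin with its white mark towards +x,−y, at about −18°. Block, tin and bar measurements agree at about (533.5, −240.5), and the bar top is at 179.5 mm, as it should be. First I move above it.

>>> play_rows:
  plan: "8.78 0 0 -4 0 0 0; 8.78 -3.9 -4.3 0 0 0 0; 8.78 -3.9 -4.3 0 0 0 0; 8.78 -3.9 -4.3 0 0 0 0; 8.78 -3.9 -4.3 0 0 0 0; 8.78 -3.9 -4.3 0 0 0 0; 8.78 -3.9 -4.3 0 0 0 0; 8.78 -3.9 -4.3 0 0 0 0; 8.78 -3.9 -4.3 0 0 0 0; 8.78 -3.9 -4.3 0 0 0 0; 8.78 -3.9 -4.3 0 0 0 0; 8.78 -3.9 -4.3 0 0 0 0; 8.78 -3.9 -4.3 0 0 0 0; 8.78 -3.9 -4.3 0 0 0 0; 8.78 -3.9 -4.3 0 0 0 0; 8.78 -3.9 -4.3 0 0 0 0; 8.78 0 0 0 0 0 0"

```text
t: 2.22
ee_pos: [534.6, -243.0, 262.0]
orientation: [0.611, 3.081, -0.001]
ft_force: [-0.3, -0.8, -0.5]
width: 88.0
```

>>> play_rows:
  plan: "8.78 0 0 0 0 0 10.4; 8.78 0 0 0 0 0 10.4; 8.78 0 0 0 0 0 10.4; 8.78 0 0 0 0 0 10.4; 8.78 0 0 0 0 0 10.4; 8.78 0 0 0 0 0 10.4; 8.78 0 0 0 0 0 10.4; 8.78 0 0 0 0 0 10.4; 8.78 0 0 0 0 0 10.4; 8.78 0 0 0 0 0 10.4; 8.78 0 0 0 0 0 10.4; 8.78 0 0 0 0 0 10.4; 8.78 0 0 0 0 0 10.4; 8.78 0 0 0 0 0 10.4; 8.78 0 0 0 0 0 10.4; 8.78 0 0 0 0 0 10.4; 8.78 0 0 0 0 0 9.7; 8.78 0 0 0 0 0 0; 8.78 0 0 0 0 0 0"

```text
t: 4.6
ee_pos: [533.7, -239.0, 262.6]
orientation: [-3.102, 0.494, 0.001]
ft_force: [-0.2, 0.4, 0.0]
width: 87.4
```

```bash
cat >> h.py <<'E'
def st():
    o=get_obs(); M=R.from_rotvec(o['orientation']).as_matrix()
    print('t',round(o['t'],2),'p',o['ee_pos'].round(2),'xyaw',np.degrees(np.arctan2(M[1,0],M[0,0])).round(2),'tilt',M[:2,2].round(4),'q',o['qpos'].round(3),'F',o['ft_force'].round(2),'M',o['moment'].round(3),'w',round(o['width'],2))
    return o,M
def togo(x,y,z,yaw):
    o,M=st(); d=M.T@(np.array([x,y,z])-o['ee_pos'])
    a=np.radians(yaw); T=np.array([[np.cos(a),np.sin(a),0],[np.sin(a),-np.cos(a),0],[0,0,-1]]).astype(float)
    print('togo cm',(d/10).round(2),'deg',np.degrees(R.from_matrix(M.T@T).as_rotvec()).round(2))
E
python3 -c "
from h import *
togo(533.5,-240.5,190,-18.3)"
```

```text
t 4.6 p [ 533.71 -239.04  262.56] xyaw -18.1 tilt [-0.0004  0.0003] q [-0.442  0.321  1.685  0.     1.137  1.445] F [-0.25  0.35  0.01] M [ 0.042  0.129 -0.004] w 87.35
togo cm [0.03 0.15 7.26] deg [-0.01  0.03  0.2 ]
```

>>> play_rows:
  plan: "8.78 0 0 1.5 0 0 0; 8.78 0 0 1.5 0 0 0; 6 0 0 1.5 0 0 0; 6 0 0 1.5 0 0 0; 5 0 0 1 0 0 0; 4 0 0 0.5 0 0 0; 4 0 0 0 0 0 0; 4 0 0 0 0 0 0"

```text
t: 5.6
ee_pos: [534.3, -239.9, 188.2]
orientation: [3.101, -0.5, 0.002]
ft_force: [0.7, -0.2, 0.5]
width: 40.1
```

Run:
```python
from h import *
snap('scene','s1');snap('top','t1')
for i in range(3):
    get_image('top'); togo(533.5,-240.5,154,-18.3)
a=load('s1')['pixels'][195:295,150:260,::-1]; b=load('t1')['pixels'][195:275,335:420,::-1]
f=lambda x:cv2.resize(x,(400,400),interpolation=cv2.INTER_CUBIC)
cv2.imwrite('pics/c1.png',np.hstack([f(a),f(b)]))
```

```text
t 5.75 p [ 534.24 -239.84  188.19] xyaw -18.32 tilt [ 0.0008 -0.0004] q [-0.442  0.407  1.746 -0.     0.987  1.448] F [ 0.24 -0.53 -0.18] M [0.013 0.153 0.06 ] w 40.24
togo cm [-0.05  0.09  3.42] deg [ 0.01 -0.05 -0.02]
t 5.8 p [ 534.18 -239.84  188.1 ] xyaw -18.32 tilt [ 0.0007 -0.0003] q [-0.442  0.407  1.747 -0.     0.987  1.448] F [-0.32  0.39  0.48] M [ 0.033  0.163 -0.008] w 40.06
togo cm [-0.05  0.08  3.41] deg [ 0.01 -0.04 -0.02]
t 5.85 p [ 534.13 -239.81  188.04] xyaw -18.32 tilt [ 0.0006 -0.0003] q [-0.442  0.407  1.747 -0.     0.987  1.448] F [ 1.07  0.28 -0.55] M [ 0.023  0.13  -0.072] w 40.2
togo cm [-0.04  0.09  3.4 ] deg [ 0.   -0.04 -0.02]
```

View pics/c1.png

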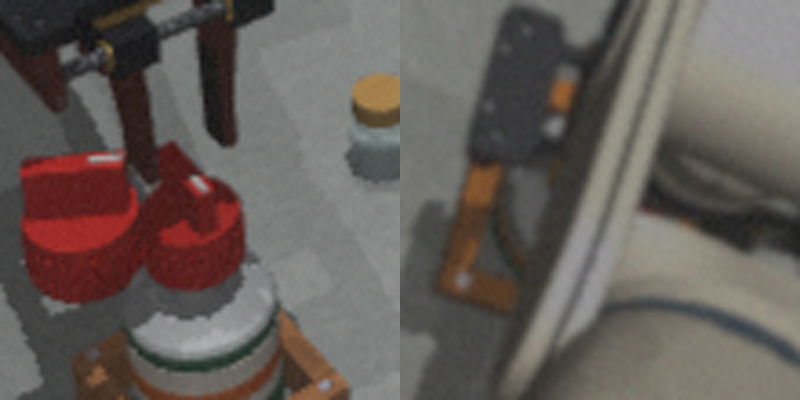

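The crop shows the fingers straddling the red bar, one on each side and clear of the other cap. I go down and close step by step, checking the side force.

>>> play_rows:
  plan: "4 -0.05 0.09 1 0 0 0; 4 0 0 1 0 0 0; 4 0 0 0.8 0 0 0; 4 0 0 0.6 0 0 0; 3 0 0 0 0 0 0; 2 0 0 0 0 0 0; 1.6 0 0 0 0 0 0; 1.6 0 0 0 0 0 0; 1.6 0 0 0 0 0 0"

```text
t: 6.98
ee_pos: [533.3, -240.5, 153.9]
orientation: [3.101, -0.5, 0.0]
ft_force: [0.3, -0.4, -0.2]
width: 16.3
```

```bash
cat >> h.py <<'E'
def feel(n=5):
    L=[]
    for i in range(n):
        get_image('top'); o=get_obs(); M=R.from_rotvec(o['orientation']).as_matrix()
        L.append(np.r_[o['ee_pos'],M.T@o['ft_force'],M.T@o['moment'],o['width'],np.degrees(np.arctan2(M[1,0],M[0,0]))])
    L=np.mean(L,0); print('t',round(o['t'],2),'p',L[:3].round(2),'yaw',L[10].round(2),'Ftool',L[3:6].round(2),'Mtool',L[6:9].round(3),'w',L[9].round(2),'q6',o['qpos'][5].round(3))
E
python3 -c "
from h import *
feel()"
```

```text
t 7.22 p [ 533.22 -240.43  153.74] yaw -18.32 Ftool [ 0.16 -0.01  0.11] Mtool [-0.035 -0.137  0.009] w 15.99 q6 1.447
```

>>> play_rows:
  plan: "1.4 0 0 0 0 0 0; 1.4 0 0 0 0 0 0; 1.3 0 0 0 0 0 0; 1.3 0 0 0 0 0 0"

```text
t: 7.72
ee_pos: [533.2, -240.3, 153.7]
orientation: [-3.101, 0.5, 0.0]
ft_force: [-0.3, 1.9, 0.5]
width: 13.2
```

```bash
python3 -c "
from h import *
feel()"
```

```text
t 7.97 p [ 533.16 -240.37  153.68] yaw -18.32 Ftool [-1.17 -1.95 -0.84] Mtool [ 0.348 -0.298 -0.004] w 13.05 q6 1.447
```

>>> play_rows:
  plan: "1.3 0 -0.06 0 0 0 0; 1.3 0 0 0 0 0 0; 1.25 0 0 0 0 0 0; 1.25 0 0 0 0 0 0"

```text
t: 8.48
ee_pos: [533.4, -240.0, 153.7]
orientation: [3.101, -0.5, 0.0]
ft_force: [-0.2, -0.1, 0.9]
width: 12.5
```

```bash
python3 -c "
from h import *
feel()"
```

```text
t 8.72 p [ 533.39 -239.92  153.67] yaw -18.32 Ftool [-0.53  0.13  0.26] Mtool [-0.027 -0.126 -0.016] w 12.65 q6 1.448
```

Centred with no side force. Now I grip.

>>> play_rows:
  plan: "1.1 0 0 0 0 0 0; 0.9 0 0 0 0 0 0; 0.5 0 0 0 0 0 0; 0 0 0 0 0 0 0; 0 0 0 0 0 0 0"

```text
t: 9.35
ee_pos: [533.4, -239.9, 153.7]
orientation: [-3.102, 0.5, -0.0]
ft_force: [-0.2, -0.5, 0.4]
width: 12.2
```

```bash
python3 -c "
from h import *
feel()"
```

```text
t 9.6 p [ 533.39 -239.86  153.68] yaw -18.32 Ftool [-0.07 -0.13 -0.18] Mtool [-0.01  -0.173  0.005] w 11.87 q6 1.448
```

>>> play_rows:
  plan: "0 0 0 0.1 0 0 0; 0 0 0 0.1 0 0 0; 0 0 0 0 0 0 0"

```text
t: 9.98
ee_pos: [533.4, -239.9, 151.7]
orientation: [3.102, -0.5, 0.0]
ft_force: [-0.5, 0.1, 2.2]
width: 11.3
```

```bash
python3 -c "
from h import *
feel(3)"
```

```text
t 10.12 p [ 533.44 -239.87  151.75] yaw -18.32 Ftool [-0.71  0.01 -3.26] Mtool [ 0.034 -0.32   0.007] w 11.67 q6 1.448
```

>>> play_rows:
  plan: "0 0 0 0.1 0 0 0; 0 0 0 0.1 0 0 0; 0 0 0 0 0 0 0"

```text
t: 10.5
ee_pos: [533.5, -239.9, 149.7]
orientation: [3.102, -0.5, 0.0]
ft_force: [-1.3, 0.3, 2.2]
width: 11.8
```

>>> play_rows:
  plan: "0 0 0 0.08 0 0 0; 0 0 0 0 0 0 0; 0 0 0 0 0 0 0"

```text
t: 10.88
ee_pos: [533.4, -239.9, 148.9]
orientation: [3.101, -0.5, 0.0]
ft_force: [-1.2, 1.0, 3.0]
width: 11.6
```

>>> play_rows:
  plan: "0 0 0 0.08 0 0 0; 0 0 0 0 0 0 0; 0 0 0 0 0 0 0"

```text
t: 11.25
ee_pos: [533.4, -239.9, 148.1]
orientation: [3.101, -0.5, 0.0]
ft_force: [-0.1, 1.5, 3.9]
width: 11.7
```

```bash
python3 -c "
from h import *
feel(3)"
```

```text
t 11.4 p [ 533.42 -239.89  148.11] yaw -18.32 Ftool [-0.88 -0.77 -4.02] Mtool [ 0.07  -0.309 -0.009] w 11.89 q6 1.448
```

>>> play_rows:
  plan: "0 0 0 0.08 0 0 0; 0 0 0 0 0 0 0; 0 0 0 0 0 0 0"

```text
t: 11.78
ee_pos: [533.4, -239.9, 147.3]
orientation: [3.101, -0.5, 0.0]
ft_force: [-0.8, 1.5, 3.9]
width: 11.8
```

>>> play_rows:
  plan: "0 0 0 0.08 0 0 0; 0 0 0 0 0 0 0; 0 0 0 0 0 0 0"

```text
t: 12.15
ee_pos: [533.4, -239.9, 146.5]
orientation: [-3.102, 0.5, -0.0]
ft_force: [-0.3, 0.2, 4.6]
width: 12.1
```

>>> play_rows:
  plan: "0 0 0 0.08 0 0 0; 0 0 0 0 0 0 0; 0 0 0 0 0 0 0"

```text
t: 12.52
ee_pos: [533.4, -239.9, 145.7]
orientation: [3.102, -0.5, -0.0]
ft_force: [-0.3, 0.2, 5.5]
width: 11.9
```

>>> play_rows:
  plan: "0 0 0 0.08 0 0 0; 0 0 0 0 0 0 0; 0 0 0 0 0 0 0"

```text
t: 12.9
ee_pos: [533.5, -239.9, 145.4]
orientation: [3.101, -0.5, 0.0]
ft_force: [-2.2, 2.0, 9.3]
width: 11.9
```

>>> play_rows:
  plan: "0 0 0 0.03 0 0 0; 0 0 0 0 0 0 0; 0 0 0 0 0 0 0"

```text
t: 13.28
ee_pos: [533.5, -239.9, 145.4]
orientation: [3.101, -0.5, 0.001]
ft_force: [-2.7, 0.7, 11.7]
width: 12.0
```

```bash
python3 -c "
from h import *
feel(5)"
```

```text
t 13.53 p [ 533.48 -239.9   145.42] yaw -18.32 Ftool [ -3.4   -0.68 -12.01] Mtool [ 0.111 -0.78  -0.006] w 11.77 q6 1.448
```

>>> play_rows:
  plan: "0 -0.03 0 0 0 0 0; 0 0 0 0 0 0 -4; 0 0 0 0 0 0 -4; 0 0 0 0 0 0 -4; 0 0 0 0 0 0 0"

```text
t: 14.15
ee_pos: [533.9, -240.1, 145.4]
orientation: [3.136, -0.172, 0.003]
ft_force: [-0.7, 1.7, 9.1]
width: 12.0
```

```bash
python3 -c "
from h import *
feel(4)"
```

```text
t 14.35 p [ 533.94 -240.12  145.44] yaw -6.31 Ftool [-0.37 -0.78 -9.05] Mtool [ 0.103 -0.297 -0.029] w 11.73 q6 1.238
```

>>> play_rows:
  plan: "0 0 0 0.02 0 0 0; 0 0 0 0 0 0 -4; 0 0 0 0 0 0 -4; 0 0 0 0 0 0 -4; 0 0 0 0 0 0 -4; 0 0 0 0 0 0 0"

```text
t: 15.1
ee_pos: [534.2, -240.2, 145.4]
orientation: [3.129, 0.266, 0.004]
ft_force: [0.5, 0.2, 9.6]
width: 11.8
```

```bash
python3 -c "
from h import *
feel(4)"
```

```text
t 15.3 p [ 534.21 -240.16  145.43] yaw 9.69 Ftool [  0.14  -1.02 -10.15] Mtool [ 0.211 -0.169 -0.02 ] w 12.0 q6 0.959
```

>>> play_rows:
  plan: "0 0 0 0.01 0 0 -4; 0 0 0 0 0 0 -4; 0 0 0 0 0 0 -4; 0 0 0 0 0 0 -4; 0 0 0 0 0 0 -4; 0 0 0 0 0 0 0"

```text
t: 16.05
ee_pos: [534.4, -240.2, 145.4]
orientation: [3.035, 0.805, 0.004]
ft_force: [0.2, 1.2, 10.8]
width: 11.7
```

```bash
python3 -c "
from h import *
feel(4)"
```

```text
t 16.25 p [ 534.34 -240.21  145.43] yaw 29.69 Ftool [  0.44  -0.84 -10.19] Mtool [ 0.214 -0.074 -0.009] w 11.86 q6 0.61
```

>>> play_rows:
  plan: "0 0 0 0 0 0 -3; 0 0 0 0 0 0 -1.5; 0 0 0 0 0 0 0"

```text
t: 16.62
ee_pos: [534.4, -240.2, 145.4]
orientation: [3.001, 0.923, 0.004]
ft_force: [1.0, 2.1, 10.3]
width: 11.7
```

```bash
python3 -c "
from h import *
feel(4)"
```

```text
t 16.82 p [ 534.34 -240.19  145.43] yaw 34.18 Ftool [  1.09  -0.49 -10.35] Mtool [ 0.228 -0.024 -0.006] w 11.78 q6 0.531
```

>>> play_rows:
  plan: "0 0 0 0 0 0 -3; 0 0 0 0 0 0 0"

```text
t: 17.08
ee_pos: [534.3, -240.2, 145.4]
orientation: [2.976, 1.002, 0.003]
ft_force: [1.0, 0.6, 11.1]
width: 11.7
```

```bash
python3 -c "
from h import *
feel(4)"
```

```text
t 17.27 p [ 534.36 -240.2   145.45] yaw 37.18 Ftool [ 0.8  -0.79 -9.95] Mtool [ 0.238 -0.012 -0.041] w 11.78 q6 0.479
```

>>> play_rows:
  plan: "0 0 0 0 0 0 -3; 0 0 0 0 0 0 0"

```text
t: 17.52
ee_pos: [534.1, -240.0, 145.4]
orientation: [2.949, 1.079, 0.003]
ft_force: [-0.6, 1.9, 11.1]
width: 11.9
```

```bash
python3 -c "
from h import *
feel(4)"
```

```text
t 17.73 p [ 534.12 -240.02  145.43] yaw 40.18 Ftool [  0.76  -1.62 -11.25] Mtool [ 0.429 -0.037 -0.017] w 11.64 q6 0.427
```

>>> play_rows:
  plan: "0 0 0 0 0 0 -2; 0 0 0 0 0 0 0"

```text
t: 17.98
ee_pos: [533.9, -239.9, 145.4]
orientation: [2.93, 1.13, 0.002]
ft_force: [-0.4, 3.0, 11.8]
width: 11.7
```

```bash
python3 -c "
from h import *
feel(4)"
```

```text
t 18.18 p [ 533.93 -239.89  145.43] yaw 42.17 Ftool [  0.45  -2.2  -11.9 ] Mtool [ 0.534 -0.021  0.027] w 11.92 q6 0.392
```

>>> play_rows:
  plan: "0 0 0 0 0 0 -2; 0 0 0 0 0 0 0"

```text
t: 18.42
ee_pos: [533.8, -239.8, 145.4]
orientation: [2.91, 1.181, 0.002]
ft_force: [-1.0, 2.3, 12.3]
width: 11.8
```

```bash
python3 -c "
from h import *
feel(12)"
```

```text
t 19.02 p [ 533.84 -239.83  145.42] yaw 44.16 Ftool [  0.74  -2.45 -12.48] Mtool [ 0.589 -0.019  0.118] w 11.89 q6 0.357
```

>>> play_rows:
  plan: "0 0 0 0 0 0 -2; 0 0 0 0 0 0 0"

```text
t: 19.27
ee_pos: [533.8, -239.8, 145.4]
orientation: [2.889, 1.231, 0.002]
ft_force: [-1.6, 1.3, 13.0]
width: 11.8
```

```bash
python3 -c "
from h import *
feel(10)"
```

```text
t 19.77 p [ 533.82 -239.81  145.43] yaw 46.15 Ftool [  1.14  -2.74 -12.33] Mtool [ 0.608 -0.021  0.195] w 11.85 q6 0.322
```

Torque rises at about 2.5 N m/rad, so the cap is on the turning stop (about 62–64° turned). I lift gently while keeping the angle.

>>> play_rows:
  plan: "0 0 0 -0.1 0 0 0; 0 0 0 -0.15 0 0 0; 0 0 0 -0.15 0 0 0; 0 0 0 -0.15 0 0 0; 0 0 0 0 0 0 0"

```text
t: 20.4
ee_pos: [533.5, -239.9, 150.0]
orientation: [2.89, 1.232, 0.001]
ft_force: [3.6, 0.6, -1.1]
width: 12.1
```

```bash
python3 -c "
from h import *
feel(4)"
```

```text
t 20.6 p [ 533.41 -239.85  149.98] yaw 46.18 Ftool [ 3.29  2.6  -0.28] Mtool [-0.521  0.505  0.239] w 11.86 q6 0.322
```

>>> play_rows:
  plan: "0 0.03 0.03 0 0 0 0; 0 0 0 -0.1 0 0 0; 0 0 0 -0.1 0 0 0; 0 0 0 0 0 0 0"

```text
t: 21.1
ee_pos: [533.4, -239.8, 151.8]
orientation: [-2.89, -1.232, 0.0]
ft_force: [3.5, -0.4, -1.1]
width: 11.9
```

```bash
python3 -c "
from h import *
feel(4)"
```

```text
t 21.3 p [ 533.44 -239.8   151.8 ] yaw 46.18 Ftool [1.8  2.82 1.4 ] Mtool [-0.574  0.252  0.237] w 11.78 q6 0.322
```

>>> play_rows:
  plan: "0 0.02 0.03 0 0 0 1; 0 0 0 -0.1 0 0 0; 0 0 0 -0.1 0 0 0; 0 0 0 0 0 0 0"

```text
t: 21.8
ee_pos: [533.5, -239.8, 153.8]
orientation: [-2.9, -1.207, 0.001]
ft_force: [0.5, -0.5, -1.6]
width: 11.9
```

```bash
python3 -c "
from h import *
feel(4)"
```

```text
t 22.0 p [ 533.54 -239.77  153.76] yaw 45.18 Ftool [-0.39  0.78  1.43] Mtool [-0.175 -0.166  0.197] w 11.77 q6 0.34
```

>>> play_rows:
  plan: "0 0 0 -0.15 0 0 0; 0 0 0 -0.15 0 0 0; 0 0 0 -0.15 0 0 0; 0 0 0 0 0 0 0"

```text
t: 22.5
ee_pos: [533.7, -239.6, 158.3]
orientation: [-2.9, -1.207, 0.001]
ft_force: [-0.3, -0.8, -3.6]
width: 11.8
```

```bash
python3 -c "
from h import *
feel(4)"
```

```text
t 22.7 p [ 533.72 -239.67  158.29] yaw 45.18 Ftool [-0.44  0.73  3.61] Mtool [ 0.011 -0.182  0.173] w 11.88 q6 0.34
```

>>> play_rows:
  plan: "0 0 0 -0.2 0 0 0; 0 0 0 -0.2 0 0 0; 0 0 0 -0.2 0 0 0; 0 0 0 -0.2 0 0 0; 0 0 0 0 0 0 0"

```text
t: 23.32
ee_pos: [534.1, -240.0, 166.7]
orientation: [2.9, 1.207, 0.001]
ft_force: [0.4, -0.5, -0.8]
width: 11.8
```

```bash
python3 -c "
from h import *
feel(4)"
```

```text
t 23.52 p [ 533.94 -239.85  166.37] yaw 45.18 Ftool [0.37 0.06 0.88] Mtool [ 0.042 -0.157 -0.039] w 11.81 q6 0.34
```

Free: the force equals the cap's weight. I lift clear and carry it over to the tray.

>>> play_rows:
  plan: "0 0 0 -0.5 0 0 0; 0 0 0 -1 0 0 0; 0 0 0 -1.5 0 0 0; 0 0 0 -1.5 0 0 0; 0 0 0 -1.5 0 0 0; 0 0 0 -1.5 0 0 0; 0 0 0 -1 0 0 0; 0 0 0 0 0 0 0"

```text
t: 24.52
ee_pos: [534.3, -240.0, 252.2]
orientation: [2.899, 1.206, 0.002]
ft_force: [0.1, -0.3, -1.4]
width: 11.6
```

```bash
python3 -c "
from h import *
feel(2); togo(597.9,219,250,45.2)
a=snap('scene','s2')['pixels'];cv2.imwrite('pics/c2.png',cv2.resize(a[150:330,130:380,::-1],(750,540)))"
```

```text
t 24.62 p [ 533.78 -239.78  251.21] yaw 45.18 Ftool [-0.15 -0.18  1.14] Mtool [ 0.082 -0.132  0.022] w 11.76 q6 0.34
t 24.62 p [ 533.66 -239.74  250.97] xyaw 45.18 tilt [-0.0005  0.0002] q [-0.443  0.334  1.695 -0.     1.113  0.34 ] F [-0.36  0.25 -1.86] M [-0.009  0.136  0.003] w 11.46
togo cm [ 37.07 -27.78   0.1 ] deg [-0.03  0.01 -0.02]
```

View pics/c2.png

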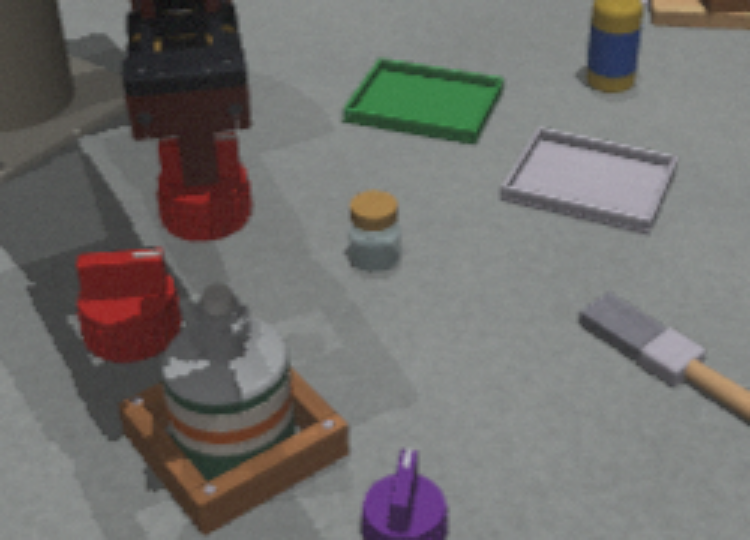

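The picture shows the cap in the gripper at about (205,190), clear of the bare neck at (217,310). The steel tray at (590,180) is clear and undisturbed.

>>> play_rows:
  plan: "0 2 -1.5 0 0 0 0; 0 3.9 -2.92 0 0 0 0; 0 3.9 -2.92 0 0 0 0; 0 3.9 -2.92 0 0 0 0; 0 3.9 -2.92 0 0 0 0; 0 3.9 -2.92 0 0 0 0; 0 3.9 -2.92 0 0 0 0; 0 3.9 -2.92 0 0 0 0; 0 3.9 -2.92 0 0 0 0; 0 2.5 -1.9 0 0 0 0; 0 1.2 -0.9 0 0 0 0; 0 0 0 0 0 0 0; 0 0 0 0 0 0 0"

```text
t: 26.3
ee_pos: [597.6, 215.7, 251.0]
orientation: [2.901, 1.206, -0.001]
ft_force: [0.1, 0.1, -0.2]
width: 12.0
```

```bash
python3 -c "
from h import *
feel(3); togo(597.9,219,60,45.2)"
```

```text
t 26.45 p [597.76 215.63 251.26] yaw 45.11 Ftool [-0.2   0.21  0.96] Mtool [ 0.062 -0.102  0.031] w 12.08 q6 1.111
t 26.45 p [597.83 215.7  251.35] xyaw 45.1 tilt [-0.0001 -0.0002] q [ 0.328  0.409  1.581 -0.     1.152  1.111] F [-0.25  0.22 -1.15] M [-0.019  0.129 -0.012] w 12.1
togo cm [ 0.24 -0.23 19.14] deg [ 0.01  0.01 -0.1 ]
```

>>> play_rows:
  plan: "0 0.24 -0.23 1 0 0 0; 0 0 0 2.5 0 0 0; 0 0 0 3 0 0 0; 0 0 0 3 0 0 0; 0 0 0 3 0 0 0; 0 0 0 3 0 0 0; 0 0 0 2.5 0 0 0; 0 0 0 1.5 0 0 0; 0 0 0 1 0 0 0; 0 0 0 0 0 0 0; 0 0 0 0 0 0 0"

```text
t: 27.82
ee_pos: [598.5, 220.4, 47.1]
orientation: [2.901, 1.207, 0.002]
ft_force: [0.1, -1.3, 0.3]
width: 12.1
```

```bash
python3 -c "
from h import *
feel(4)"
```

```text
t 28.02 p [598.41 220.41  47.15] yaw 45.18 Ftool [-0.01  0.43  0.62] Mtool [ 0.036 -0.117  0.026] w 11.85 q6 1.116
```

>>> play_rows:
  plan: "0 0 0 0.3 0 0 0; 0 0 0 0.2 0 0 0; 0 0 0 0.15 0 0 0; 0 0 0 0.1 0 0 0; 0 0 0 0 0 0 0"

```text
t: 28.65
ee_pos: [597.9, 220.2, 38.7]
orientation: [2.901, 1.207, -0.0]
ft_force: [0.4, 0.9, -1.1]
width: 12.0
```

```bash
python3 -c "
from h import *
feel(4)"
```

```text
t 28.85 p [597.88 220.21  38.74] yaw 45.18 Ftool [ 0.03 -0.32  0.68] Mtool [ 0.043 -0.123  0.013] w 11.74 q6 1.116
```

>>> play_rows:
  plan: "0 0 0 0.05 0 0 0; 0 0 0 0.05 0 0 0; 0 0 0 0 0 0 0"

```text
t: 29.22
ee_pos: [597.9, 220.2, 38.7]
orientation: [2.901, 1.207, 0.0]
ft_force: [-3.3, -1.6, 6.8]
width: 11.8
```

```bash
python3 -c "
from h import *
feel(4)"
```

```text
t 29.43 p [597.89 220.24  38.66] yaw 45.18 Ftool [-2.57 -0.9  -8.07] Mtool [ 0.262 -0.576  0.007] w 11.74 q6 1.116
```

Down on the tray floor at the predicted height. I ease off, open and retreat.

>>> play_rows:
  plan: "0 0 0 -0.08 0 0 0; 0 0 0 0 0 0 0; 1.4 0 0 0 0 0 0; 2.5 0 0 0 0 0 0; 4 0 0 0 0 0 0; 4 0 0 0 0 0 0; 4 0 0 -0.5 0 0 0; 4 0 0 -1.5 0 0 0; 4 0 0 -3 0 0 0; 4 0 0 -4 0 0 0; 4 0 0 -5 0 0 0; 4 0 0 -5 0 0 0; 4 -4 2 -3 0 0 0; 4 -6 2 0 0 0 0; 4 -6 2 0 0 0 0; 4 -4 0 0 0 0 0; 4 0 0 0 0 0 0; 4 0 0 0 0 0 0"

```text
t: 31.68
ee_pos: [500.9, 37.7, 259.7]
orientation: [2.9, 1.206, 0.003]
ft_force: [0.3, 0.2, 0.8]
width: 39.9
```

Run:
```python
from h import *
a=snap('scene','s3')['pixels'];snap('top','t3');cv2.imwrite('pics/c3.png',cv2.resize(a[130:280,220:420,::-1],(800,600)))
feel(2)
im=load('s3');P=cloud(im);hsv=cv2.cvtColor(im['pixels'],cv2.COLOR_RGB2HSV).astype(int)
red=((hsv[...,0]<6)|(hsv[...,0]>174))&(hsv[...,1]>150)&(np.hypot(P[...,0]-598,P[...,1]-219)<70)
s=P[red]; s=s[np.isfinite(s[:,2])]
for lo,hi in((55,75),(32,41)):
    k=s[(s[:,2]>lo)&(s[:,2]<hi)]; print(lo,len(k),k.mean(0).round(1),rect(k))
for f in('s0','s3','t0','t3'):
    im=load(f);Q=cloud(im);m=(Q[...,2]>12)&(Q[...,2]<26)&(abs(Q[...,0]-598)<85)&(abs(Q[...,1]-219)<85)
    print(f,m.sum(),[np.round(x,1) for x in rect(Q[m])])
```

```text
t 31.88 p [500.81  38.17 258.72] yaw 45.25 Ftool [-0.16 -0.29  0.06] Mtool [ 0.057 -0.111 -0.011] w 39.81 q6 0.833
55 43 [596.6 213.   63.1] ((600.9862670898438, 216.4637451171875), (44.56653594970703, 12.086719512939453), 39.79616928100586)
32 90 [608.5 210.2  37.5] ((604.3991088867188, 210.08013916015625), (53.27509689331055, 33.02463150024414), 26.917570114135742)
s0 351 [array([601.7, 224.4]), array([150.1, 125.1]), np.float64(11.6)]
s3 394 [array([601.8, 223.8]), array([149.6, 125.9]), np.float64(11.3)]
t0 416 [array([599., 221.]), array([150.8, 120.7]), np.float64(11.2)]
t3 314 [array([599. , 221.2]), array([150.2, 120.4]), np.float64(11.2)]
```

View pics/c3.png

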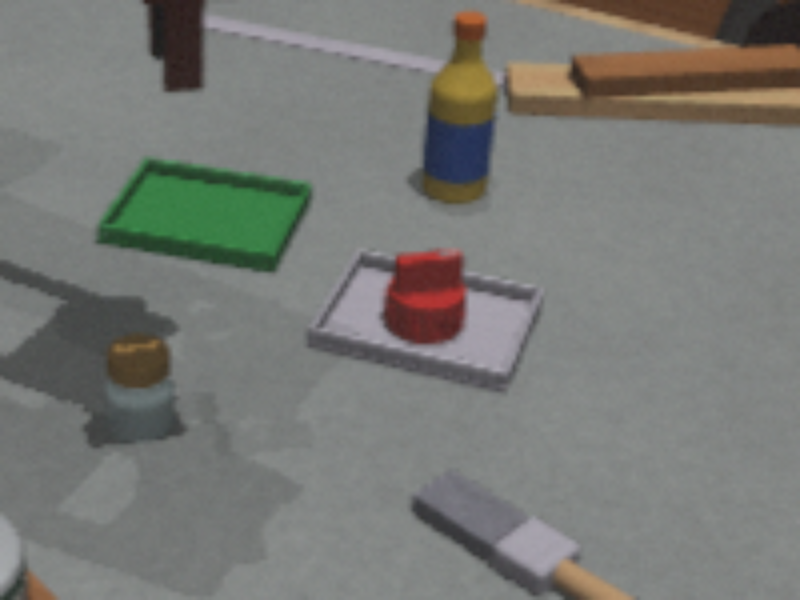

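The picture shows the cap flat and bar side up in the steel tray at (425,300). The bystanders are where they were, and the gripper is away.

```bash
python3 -c "
from workcell import *
print(close_job())"
```

```text
the job is handed in; nothing more can be done
None
```

The cap is off the tin and lies flat in the steel tray, bar side up. I handed the job in at about 32 s; it reports no verdict.

- **Press:** I pushed the cap down about 8.2 mm until it bottomed, at about 12 N.
- **Turn:** I turned it about 64° anticlockwise, held down. The twist was rising at about 2.5 N m per rad at the end, which shows it was on its springy stop. It peaked at about 0.24 N m as the cap began to lift, slightly above the 0.2 N m you gave as safe, so I backed off 1°.
- **Lift:** Side forces of 3–4 N and a drag of up to 3.6 N appeared early in the lift. Once the cap was clear, the force was its weight, about 0.9 N.
- **Set-down:** It touched the tray floor at the predicted height with about 8 N, and I eased off before opening the fingers.

**Last checks:** The cap's bar top measures about 63 mm high (64.5 expected), and it sits within about 8 mm of the tray's centre. The tray moved less than 1 mm. The bystanders in the last close-up (jar, bottle and part of the brush) look unmoved. I did not re-measure any of the four, and the sanding block was outside that crop. The two cameras differ by about 3 mm in absolute position, which is well inside the tolerance.

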